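# Edge the sunken tray off the breakfast ledge and put it in the pull-out

## Robot

A 6-joint arm with a two-finger parallel gripper is mounted at the origin on the work surface. World frame = base frame: x ahead of the robot, y to its left, z up, the work surface at z = 0. Lengths are in m, angles in rad, forces in N, time in s.
With the tool pointing down it reaches from about 0.25 to 0.775 m from the base axis. Payload 4 kg.
Tool frame: the origin (TCP) lies at the centre of the arm's flange, where the gripper is bolted on; the fingertips stand 199 mm ahead of it and the grasp point (between the pads) lies 180 mm ahead of it (robot.tcp_to_tips is the z of the fingertips in the tool frame, in m); z points along the fingers, y is the line along which they close (so a half turn about z gives the same grasp; the last joint's range is limited). The gripper opens to 94 mm and grips with 3 to 60 N. Pads are 16 mm wide; open, the fingers measure 119 mm over their backs; the gripper's body (75 mm by 177 mm) begins 78 mm behind the grasp point.
Start: joints at [-1.366, 0.087, 1.371, -0, 1.684, -0.103], TCP at [0.167, -0.524, 0.405] pointing down, gripper open.
Joint ranges: [-3.1, 3.1], [-0.76, 2.03], [0.27, 2.55], [-1.08, 4.22], [0.17, 2.65], [-2.57, 2.57]. Speed limits (rad/s): [2.79, 2.79, 3.14, 3.14, 3.14, 3.14].

## Interface

Orientations are given as [roll, pitch, yaw] about the fixed x, y, z axes, in that order (R = Rz(yaw) Ry(pitch) Rx(roll)).
In Python, from bench import robot gives the robot as it stands.
- The arm moves only by the tool play_rows, never from a script. Its arguments are lists of equal length, an entry for each row: "translation": the shift along the tool's x, y, z scaled (see below), a list of three; "twist": the turn, a rotation vector about the tool's x, y, z scaled (see below), a list of three; "gripper": the opening, from -1 (shut) to 1 (fully open). A call has 1 to 8 rows; each row shifts and turns the commanded pose from where the row before left it, along the tool's axes as they then stand; what a row does not reach is not made up. The controller multiplies each number of a shift by 0.04 m and each number of a turn by 0.1 rad. A row lasts 1/10 s, in which the tool goes at most 50 mm and 8.59 degrees, less where a joint would pass 70% of its speed; a pose out of reach is approached as far as the arm can. A call with a number of a shift or a turn outside -1 to 1 is refused whole. A call with a gripper value outside its range is refused whole. The fingers move at their own pace and stop on an object; the grip force is fixed at half the most. Time passes only in rows, so rows that do not move let the fingers close. It gives the time, the measured TCP pose, the force, the opening and the grip force at its end, in the units of the state.
- robot.get_obs(): the state, without advancing time (a new reading comes with each control period).
- robot.snapshot(name): name is "scene" or "top"; returns the picture (420x560x3 uint8, red, green, blue); there is no depth.
- robot.camera_model(name): a dict with "camera_matrix" (3x3 intrinsics, pixels), "k1" (the pictures are not rectified: a ray, as slopes to the right and down, at radius r is drawn at 1 + k1 r^2 times it, then the intrinsics apply), "rvec" (rotation vector, rad) and "tvec" (3), from world to camera coordinates, as OpenCV has them. Camera axes: x right, y down, z forward; pixel columns grow to the right and rows downward; lengths in m; the calibration is good to about 2 mm. A picture is of the moment at which its call begins. camera_model takes no time and is no camera call.
- robot.close_job(): hands the job in; it is judged then, once.
Trained networks look in the newest picture that a camera, given by its name, has taken for a name from the list of things; names that differ only in an ending like _2 or _b are one class to them, and where a whole thing is asked for, a point or a joint stands for the part that bears it (a point fixed in the world has none). Each returns a list of dicts, best first, with "score" (0 to 1); they miss things now and then, are a little off and sometimes report something else, mostly with a low value. They report only what shows in the picture. A call takes as long as a camera call. They do not tell look-alikes from the thing itself.
- robot.recognise(name, camera): "centre" ([x, y, z] in m, in world coordinates, good to about 4 mm: the middle of the surface that is visible of it).
- robot.spot_point(name, camera): "centre" ([x, y, z] in m, in world coordinates, good to about 4 mm: a listed point, or the origin of a listed thing).
The state is a dict: "time": time; "joint_positions": joint angles; "qvel": joint speeds; "joint_torque": joint torques, N m; "tool_pos": TCP position; "ee_rot": TCP orientation; "wrist_force": force on the tool from outside, world axes, zero at the start; "wrist_torque": the same for the moment, N m; "width": finger opening in m; "finger_force": force on a finger pad.
Only numpy, scipy, OpenCV 4.12 (cv2) and the standard library are available. Lean on these libraries where they do the work, as an engineer would, in place of code of your own. Each camera call takes 0.05 s, during which the arm holds its last target. There are 200 camera calls.

## Task

The long hexagonal steel tray lies sunk in its groove on the oak ledge, where it cannot be gripped. Press on it gently from above and slide it out along the groove until it overhangs the front edge enough to pinch, still lying flat on the ledge; then pinch it, take it off and lay it flat inside the pull-out under the ledge without dropping it. Leave the glasses, the sugar bowl and the strainer where they stand.

Things in the scene. Friction and masses are not known exactly. Their poses are not given: they have to be found in the camera images.
- ledge: Fixed oak ledge, 840 wide (y), 300 deep (x), 110 mm high. Origin: on its front edge line (nearest the robot), middle of the groove, at worktop height. x points away from the robot along the groove, y left along the edge. Groove: 60 wide, floor 98 above the origin, 12 deep, open at the front edge, closed 205 behind it. Board 32 thick, open below. Floor lined with firm cork, tray friction about 0.32.
- tray: Loose flat steel tray, 8 mm thick, flat top; long hexagon 170 tip to tip (its x), 50 between the parallel flats (y), flats 120 long, each end a 25 mm point. About 0.35 kg, balanced at its middle. Origin: centre of underside, z up. Starts in the groove, point 12 to 28 mm behind the edge. Rigid: a finger pressing 8 to 12 N drags it along; tray against ledge stay below 20 N, so touch down slowly.
- tray_front (a point): The tip of the tray's front point (towards the robot): 85 mm from the tray's origin along its -x, 4 mm above its underside.
- pullout: Fixed open pull-out of light wood, halfway out beneath the ledge's front edge: 320 x 320 mm outside, walls 8 thick and 36 high, front panel 40 high, inner floor 6 above the origin. Origin: centre of its underside, at worktop height; axes parallel to the ledge's. Its front stands 180 to 200 mm out from the ledge's edge, the rest lies under the ledge.
- glass_a: Loose tea glass in a chrome holder, 68 mm diameter, 100 mm high, handle out to 57 mm from the axis; origin: centre of the underside. Stands on the ledge top; not to be disturbed.
- glass_b: As glass_a.
- sugar_bowl: Loose mustard-yellow ceramic sugar bowl with lid, 88 mm diameter, 88 mm high; origin: centre of the underside. On the ledge top; not to be disturbed.
- strainer: Loose metal tea strainer, 68 mm diameter, 27 mm high, handle to 98 mm along its +x; origin: centre of the underside of the basket. On the ledge top; not to be disturbed.
Not all that is in view belongs to the job. What is meant by the tray is not red, and is the larger of those in its own colour.

How it is judged:
By the outcome, as a careful person would: the job done as asked, in the order asked, and still so for the second after the job is handed in, with the robot touching nothing.
It also fails if it takes over 72 s, if anything falls off the work surface, if the arm or the gripper's body presses on something with over 40 N, if the wrist force passes 120 N, or if a joint passes its speed limit or range.

## Working session

There is one attempt and no reset: what is moved stays moved. The work goes in short steps, Python scripts to look and compute and a tool call to move; the robot and the scene stay as the last step left them, time stands still between calls to the robot, and variables do not carry over. Pictures are saved under pics/ and viewed, at most 10 in all, crops included, and the job is handed in when it is done.

Besides the shell and the picture viewer there is one more tool, called after "Request:" as name(argument=value, ...), one argument or row to a line, values as JSON. play_rows: Moves the arm, as the interface text tells. Its arguments: {"type":"object","properties":{"translation":{"type":"array","items":{"type":"array","items":{"type":"number","minimum":-1,"maximum":1}}},"twist":{"type":"array","items":{"type":"array","items":{"type":"number","minimum":-1,"maximum":1}}},"gripper":{"type":"array","items":{"type":"number"}}},"required":["translation","twist","gripper"]}

```bash
mkdir -p pics; cat > h.py <<'E'
import numpy as np, cv2
from bench import robot
def save(n,f):
    im=robot.snapshot(n); cv2.imwrite('pics/'+f,im[:,:,::-1]); return im
def cam(n):
    m=robot.camera_model(n); K=np.array(m['camera_matrix']);R=cv2.Rodrigues(np.array(m['rvec'],float))[0];t=np.array(m['tvec'],float).ravel();return K,m['k1'],R,t
def unproj(n,u,v,z):
    K,k,R,t=cam(n); p=cv2.undistortPoints(np.array([[[u,v]]],float),K,np.array([k,0,0,0,0.]))[0,0]
    d=R.T@np.array([p[0],p[1],1]); c=-R.T@t; return c+d*(z-c[2])/d[2]
def proj(n,P):
    K,k,R,t=cam(n); return cv2.projectPoints(np.array(P,float).reshape(-1,3),cv2.Rodrigues(R)[0],t,K,np.array([k,0,0,0,0.]))[0][:,0]
E
python3 - <<'E'
from h import *
a=save('scene','s0.png');b=save('top','t0.png')
for n in ['tray','ledge','pullout','glass_a','sugar_bowl','strainer']:
  for c in ['scene','top']:
    print(n,c,[(np.round(d['centre'],3).tolist(),round(d['score'],2)) for d in robot.spot_point(n,c)][:4])
for c in ['scene','top']: print([(np.round(d['centre'],3).tolist(),round(d['score'],2)) for d in robot.spot_point('tray_front',c)][:4])
o=robot.get_obs(); print(o['time'],o['ee_rot'],o['wrist_force'],o['width'])
E
```

```text
tray scene [([0.65, 0.046, 0.098], 0.96), ([0.315, 0.405, 0.003], 0.89), ([0.428, -0.216, -0.002], 0.59)]
tray top [([0.429, -0.217, -0.008], 0.76), ([0.647, 0.049, 0.1], 0.67), ([0.319, 0.406, 0.005], 0.59)]
ledge scene [([0.555, 0.054, 0.002], 0.89)]
ledge top [([0.553, 0.055, -0.002], 0.79)]
pullout scene []
pullout top [([0.532, 0.1, -0.002], 0.73)]
glass_a scene [([0.622, 0.293, 0.111], 0.8), ([0.602, -0.19, 0.114], 0.72)]
glass_a top [([0.597, -0.191, 0.11], 0.96), ([0.628, 0.287, 0.107], 0.95)]
sugar_bowl scene [([0.639, 0.183, 0.106], 0.86), ([0.605, -0.093, 0.108], 0.23)]
sugar_bowl top [([0.638, 0.18, 0.108], 0.77)]
strainer scene [([0.606, -0.09, 0.111], 0.72)]
strainer top [([0.599, -0.091, 0.112], 0.72), ([0.564, 0.054, 0.102], 0.36)]
[([0.562, 0.054, 0.102], 0.93), ([0.478, -0.184, 0.004], 0.78), ([0.275, 0.48, 0.004], 0.74)]
[([0.274, 0.48, 0.003], 0.86), ([0.562, 0.055, 0.103], 0.65), ([0.647, 0.051, 0.096], 0.24)]
0.8 [ 3.14149744e+00 -7.52519107e-06  3.07806804e-01] [ 0.09961854 -0.33305999  0.77643795] 0.09413468580042587
```

View pics/s0.png

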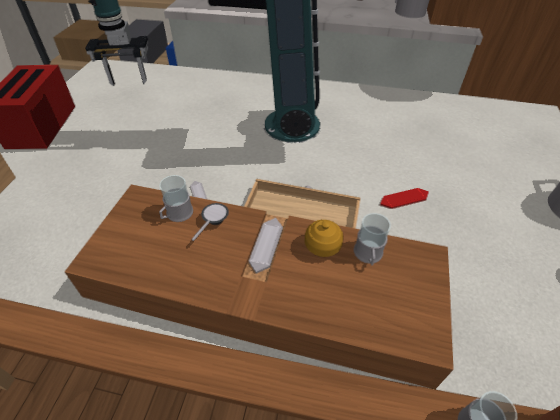

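View pics/t0.png

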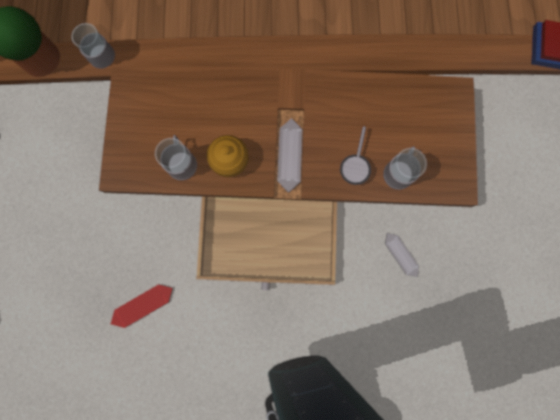

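The scene shows three look-alikes: grey steel in the groove (top 289,155; scene 266,246), red (top 142,305) and smaller grey on the worktop (top 402,254). The groove one is meant, since it is not red and is the larger grey one. I'll confirm it in a crop and fit the ledge pose.

```bash
python3 - <<'E'
from h import *
im=cv2.imread('pics/t0.png'); cv2.imwrite('pics/c0.png',cv2.resize(im[90:290,180:440],None,fx=3,fy=3,interpolation=cv2.INTER_CUBIC))
for u,v,z in [(103,191,.11),(476,206,.11),(291,117,.106),(289,191,.106),(142,305,.0),(206,197,.036),(198,279,.04),(335,283,.04)]:
    print((u,v),np.round(unproj('top',u,v,z),4))
E
```

```text
(103, 191) [0.5722 0.4636 0.11  ]
(476, 206) [ 0.5223 -0.3606  0.11  ]
(291, 117) [0.7346 0.0429 0.106 ]
(289, 191) [0.5642 0.0511 0.106 ]
(142, 305) [0.3156 0.4061 0.    ]
(206, 197) [0.5674 0.2469 0.036 ]
(198, 279) [0.3756 0.2638 0.04  ]
(335, 283) [ 0.3606 -0.0507  0.04  ]
```

View pics/c0.png

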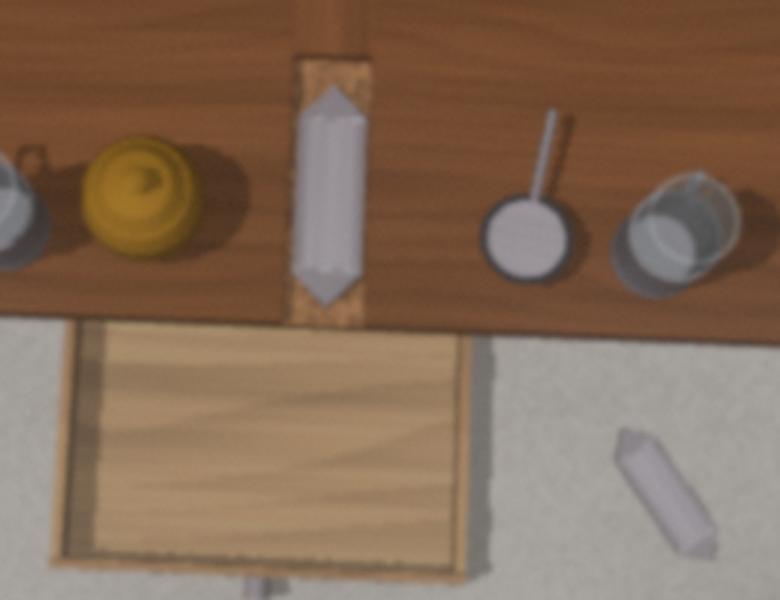

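The crop confirms it: the groove tray (tip at 326,305 in the crop) is far longer than the loose grey one at (665,495). Ledge yaw is about -0.058, its edge is at x≈0.549, and the tray centre is about (0.649, 0.047).

Request:
play_rows(
  translation=[
    [0, 0, 0],
    [0, 0, 0],
    [0, 0, 0],
    [0, 0, 0],
    [0.333, -0.97, 0],
    [0.333, -0.97, 0],
    [0.333, -0.97, 0],
    [0.333, -0.97, 0],
  ],
  twist=[
    [0, 0, 0.915],
    [0, 0, 0.915],
    [0, 0, 0.915],
    [0, 0, 0.915],
    [0, 0, 0],
    [0, 0, 0],
    [0, 0, 0],
    [0, 0, 0],
  ],
  gripper=[-1, -1, -1, -1, -1, -1, -1, -1],
)

```text
time: 1.6
tool_pos: [0.2291, -0.3709, 0.4047]
ee_rot: [3.141, -0.0, -0.059]
wrist_force: [-0.1, -0.9, -0.1]
width: 0.0333
finger_force: 0.0
```

Request:
play_rows(
  translation=[
    [0.333, -0.97, 0],
    [0.333, -0.97, 0],
    [0.333, -0.97, 0],
    [0.333, -0.97, 0],
    [0.333, -0.97, 0],
    [0.333, -0.97, 0],
    [0.333, -0.97, 0],
    [0.333, -0.97, 0],
  ],
  twist=[
    [0, 0, 0],
    [0, 0, 0],
    [0, 0, 0],
    [0, 0, 0],
    [0, 0, 0],
    [0, 0, 0],
    [0, 0, 0],
    [0, 0, 0],
  ],
  gripper=[-1, -1, -1, -1, -1, -1, -1, -1],
)

```text
time: 2.4
tool_pos: [0.3533, -0.0669, 0.4051]
ee_rot: [3.141, -0.001, -0.058]
wrist_force: [0.4, -0.3, -0.4]
width: 0.0005
finger_force: 0.0
```

Request:
play_rows(
  translation=[
    [0.333, -0.97, 0],
    [0.333, -0.97, 0],
    [0.333, -0.97, 0],
    [0, 0, 0],
  ],
  twist=[
    [0, 0, 0],
    [0, 0, 0],
    [0, 0, 0],
    [0, 0, 0],
  ],
  gripper=[-1, -1, -1, -1],
)

```text
time: 2.8
tool_pos: [0.4006, 0.0487, 0.4046]
ee_rot: [-3.14, 0.0, -0.051]
wrist_force: [-0.5, -0.9, -0.7]
width: -0.0
finger_force: 0.0
```

Request:
play_rows(
  translation=[
    [0.9, -0.037, 0],
    [0.9, -0.037, 0],
    [0.9, -0.037, 0],
    [0.9, -0.037, 0],
    [0.9, -0.037, 0],
    [0.9, -0.037, 0],
    [0.9, -0.037, 0],
    [0.9, -0.037, 0],
  ],
  twist=[
    [0, 0, 0],
    [0, 0, 0],
    [0, 0, 0],
    [0, 0, 0],
    [0, 0, 0],
    [0, 0, 0],
    [0, 0, 0],
    [0, 0, 0],
  ],
  gripper=[-1, -1, -1, -1, -1, -1, -1, -1],
)

```text
time: 3.6
tool_pos: [0.6894, 0.0386, 0.4046]
ee_rot: [3.141, 0.0, -0.06]
wrist_force: [0.4, 0.3, 0.8]
width: 0.0007
finger_force: 0.0
```

Request:
play_rows(
  translation=[
    [0, 0, 0.5],
    [0, 0, 0.5],
    [0, 0, 0.5],
    [0, 0, 0.5],
    [0, 0, 0.2],
    [0, 0, 0],
  ],
  twist=[
    [0, 0, 0],
    [0, 0, 0],
    [0, 0, 0],
    [0, 0, 0],
    [0, 0, 0],
    [0, 0, 0],
  ],
  gripper=[-1, -1, -1, -1, -1, -1],
)

```text
time: 4.2
tool_pos: [0.6878, 0.0392, 0.3148]
ee_rot: [3.141, 0.004, -0.059]
wrist_force: [-0.3, 0.1, -0.7]
width: 0.0003
finger_force: 0.0
```

```bash
python3 - <<'E'
from h import *
save('scene','s1.png')
o=robot.get_obs();print(o['tool_pos'],o['ee_rot'],o['wrist_force'])
im=cv2.imread('pics/s1.png'); cv2.imwrite('pics/c1.png',cv2.resize(im[150:330,150:420],None,fx=2.9,fy=2.9))
E
```

```text
[0.68806462 0.03946106 0.31649121] [ 3.14120765e+00  9.02239343e-04 -5.89784365e-02] [ 0.42625679  0.62472982 -0.60694685]
```

View pics/c1.png

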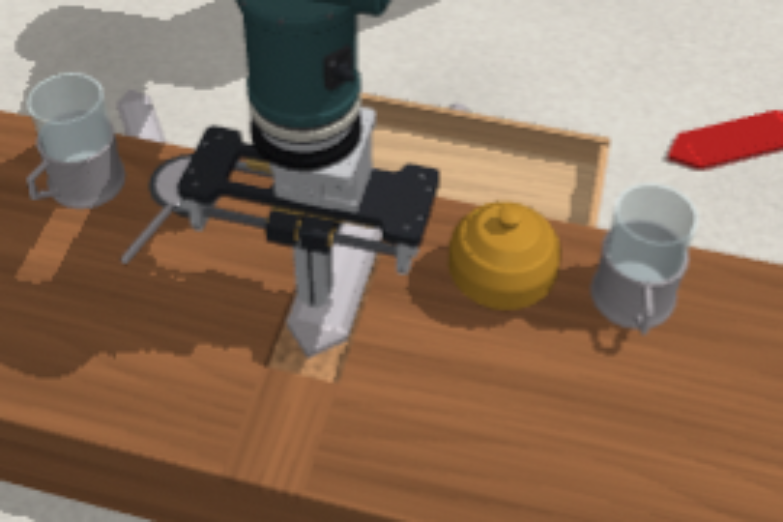

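The crop shows the closed fingertips at (315,300), over the rear of the tray and a few mm towards -y, with the body clear of the bowl. I'll shift 5 mm and approach.

Request:
play_rows(
  translation=[
    [0, -0.125, 0.05],
    [0, 0, 0.05],
    [0, 0, 0.05],
    [0, 0, 0.0],
    [0, 0, 0.0],
  ],
  twist=[
    [0, 0, 0],
    [0, 0, 0],
    [0, 0, 0],
    [0, 0, 0],
    [0, 0, 0],
  ],
  gripper=[-1, -1, -1, -1, -1],
)

```text
time: 4.75
tool_pos: [0.6884, 0.0453, 0.3108]
ee_rot: [3.141, -0.0, -0.058]
wrist_force: [0.2, -0.0, -0.7]
width: -0.0
finger_force: 0.0
```

Request:
play_rows(
  translation=[
    [0, 0, 0.0125],
    [0, 0, 0.0125],
    [0, 0, 0.0125],
    [0, 0, 0.0125],
    [0, 0, 0],
  ],
  twist=[
    [0, 0, 0],
    [0, 0, 0],
    [0, 0, 0],
    [0, 0, 0],
    [0, 0, 0],
  ],
  gripper=[-1, -1, -1, -1, -1],
)

```text
time: 5.25
tool_pos: [0.6884, 0.0453, 0.3085]
ee_rot: [3.141, 0.0, -0.058]
wrist_force: [0.6, 0.4, 0.3]
width: 0.0004
finger_force: 0.0
```

Request:
play_rows(
  translation=[
    [0, 0, 0.0125],
    [0, 0, 0.0125],
    [0, 0, 0.0125],
    [0, 0, 0],
  ],
  twist=[
    [0, 0, 0],
    [0, 0, 0],
    [0, 0, 0],
    [0, 0, 0],
  ],
  gripper=[-1, -1, -1, -1],
)

```text
time: 5.65
tool_pos: [0.6884, 0.0453, 0.307]
ee_rot: [3.141, 0.0, -0.058]
wrist_force: [-0.0, 0.2, -0.5]
width: 0.0009
finger_force: 0.0
```

Request:
play_rows(
  translation=[
    [0, 0, 0.0125],
    [0, 0, 0.0125],
    [0, 0, 0],
  ],
  twist=[
    [0, 0, 0],
    [0, 0, 0],
    [0, 0, 0],
  ],
  gripper=[-1, -1, -1],
)

```text
time: 5.95
tool_pos: [0.6884, 0.0453, 0.306]
ee_rot: [3.142, 0.0, -0.058]
wrist_force: [-0.3, 0.5, -0.2]
width: 0.0007
finger_force: 0.0
```

Request:
play_rows(
  translation=[
    [0, 0, 0.0125],
    [0, 0, 0.0125],
    [0, 0, 0],
  ],
  twist=[
    [0, 0, 0],
    [0, 0, 0],
    [0, 0, 0],
  ],
  gripper=[-1, -1, -1],
)

```text
time: 6.25
tool_pos: [0.6884, 0.0453, 0.3056]
ee_rot: [3.142, -0.0, -0.058]
wrist_force: [1.1, -0.0, 2.3]
width: 0.0006
finger_force: 0.8
```

Request:
play_rows(
  translation=[
    [0, 0, 0.0125],
    [0, 0, 0],
  ],
  twist=[
    [0, 0, 0],
    [0, 0, 0],
  ],
  gripper=[-1, -1],
)

```text
time: 6.45
tool_pos: [0.6884, 0.0453, 0.3055]
ee_rot: [3.141, -0.001, -0.058]
wrist_force: [-1.4, 0.3, 4.2]
width: 0.0003
finger_force: 2.1
```

Request:
play_rows(
  translation=[
    [0, 0, 0.0125],
    [0, 0, 0.0125],
    [0, 0, 0.01],
    [0, 0, 0],
  ],
  twist=[
    [0, 0, 0],
    [0, 0, 0],
    [0, 0, 0],
    [0, 0, 0],
  ],
  gripper=[-1, -1, -1, -1],
)

```text
time: 6.85
tool_pos: [0.6882, 0.0453, 0.3055]
ee_rot: [3.141, -0.002, -0.058]
wrist_force: [-1.9, 0.2, 8.6]
width: 0.0005
finger_force: 4.0
```

Add a touch more force, then a first short drag.

Request:
play_rows(
  translation=[
    [0, 0, 0.008],
    [-0.05, 0, 0],
    [-0.05, 0, 0],
    [-0.05, 0, 0],
    [-0.05, 0, 0],
    [-0.05, 0, 0],
  ],
  twist=[
    [0, 0, 0],
    [0, 0, 0],
    [0, 0, 0],
    [0, 0, 0],
    [0, 0, 0],
    [0, 0, 0],
  ],
  gripper=[-1, -1, -1, -1, -1, -1],
)

```text
time: 7.45
tool_pos: [0.6796, 0.0458, 0.3055]
ee_rot: [-3.141, -0.008, -0.058]
wrist_force: [2.7, -0.5, 6.0]
width: 0.0003
finger_force: 2.9
```

```bash
python3 - <<'E'
from h import *
robot.snapshot('scene');
print([(np.round(d['centre'],4).tolist(),round(d['score'],2)) for d in robot.spot_point('tray_front','scene')][:3])
robot.snapshot('top')
print([(np.round(d['centre'],4).tolist(),round(d['score'],2)) for d in robot.spot_point('tray_front','top')][:3])
o=robot.get_obs();print(o['tool_pos'],o['wrist_force'],o['finger_force'])
E
```

```text
[([0.5543, 0.057, 0.1006], 0.85), ([0.2706, 0.4795, 0.0041], 0.67), ([0.4766, -0.1851, 0.0048], 0.56)]
[([0.4773, -0.1798, 0.003], 0.76), ([0.2759, 0.4803, 0.0045], 0.6), ([0.5987, -0.1925, 0.1114], 0.3)]
[0.67942963 0.04577183 0.30549281] [1.64372849 0.03643886 5.98363042] 3.0850588192697614
```

It drags along; restore the press force a little and continue.

Request:
play_rows(
  translation=[
    [0, 0, 0.012],
    [-0.05, 0, 0.006],
    [-0.06, 0, 0],
    [-0.06, 0, 0],
    [-0.06, 0, 0],
    [-0.06, 0, 0],
    [-0.06, 0, 0],
    [-0.06, 0, 0],
  ],
  twist=[
    [0, 0, 0],
    [0, 0, 0],
    [0, 0, 0],
    [0, 0, 0],
    [0, 0, 0],
    [0, 0, 0],
    [0, 0, 0],
    [0, 0, 0],
  ],
  gripper=[-1, -1, -1, -1, -1, -1, -1, -1],
)

```text
time: 8.45
tool_pos: [0.6635, 0.0467, 0.3055]
ee_rot: [-3.141, -0.01, -0.058]
wrist_force: [3.6, 0.1, 6.9]
width: 0.0002
finger_force: 3.5
```

Request:
play_rows(
  translation=[
    [-0.05, 0, 0.01],
    [-0.08, 0, 0.01],
    [-0.08, 0, 0],
    [-0.08, 0, 0],
    [-0.08, 0, 0],
    [-0.08, 0, 0],
    [-0.08, 0, 0],
    [-0.08, 0, 0],
  ],
  twist=[
    [0, 0, 0],
    [0, 0, 0],
    [0, 0, 0],
    [0, 0, 0],
    [0, 0, 0],
    [0, 0, 0],
    [0, 0, 0],
    [0, 0, 0],
  ],
  gripper=[-1, -1, -1, -1, -1, -1, -1, -1],
)

```text
time: 9.25
tool_pos: [0.6394, 0.0481, 0.3055]
ee_rot: [-3.141, -0.012, -0.058]
wrist_force: [3.0, 0.2, 8.5]
width: 0.0004
finger_force: 4.3
```

```bash
python3 - <<'E'
from h import *
robot.snapshot('scene');
print([(np.round(d['centre'],4).tolist(),round(d['score'],2)) for d in robot.spot_point('tray_front','scene')][:3])
o=robot.get_obs();print(o['tool_pos'],o['wrist_force'],o['finger_force'])
E
```

```text
[([0.2715, 0.4798, 0.0043], 0.94), ([0.4797, -0.1823, 0.0059], 0.65), ([0.5143, 0.0534, 0.0999], 0.56)]
[0.63904666 0.04812086 0.30546379] [2.00217074 0.34213991 9.82327966] 4.564095824025571
```

Request:
play_rows(
  translation=[
    [-0.1, 0, 0],
    [-0.1, 0, 0],
    [-0.1, 0, 0],
    [-0.1, 0, 0],
    [-0.1, 0, 0],
    [-0.1, 0, 0],
    [-0.1, 0, 0],
    [-0.1, 0, 0],
  ],
  twist=[
    [0, 0, 0],
    [0, 0, 0],
    [0, 0, 0],
    [0, 0, 0],
    [0, 0, 0],
    [0, 0, 0],
    [0, 0, 0],
    [0, 0, 0],
  ],
  gripper=[-1, -1, -1, -1, -1, -1, -1, -1],
)

```text
time: 10.15
tool_pos: [0.6075, 0.05, 0.3055]
ee_rot: [-3.141, -0.012, -0.058]
wrist_force: [3.8, -0.0, 8.8]
width: -0.0
finger_force: 4.4
```

```bash
python3 - <<'E'
from h import *
for c in ['scene','top']:
  im=save(c,'x2%s.png'%c)
  print([(np.round(d['centre'],4).tolist(),round(d['score'],2)) for d in robot.spot_point('tray_front',c)][:3])
s=cv2.imread('pics/x2scene.png')[160:310,190:390];t=cv2.imread('pics/x2top.png')[120:270,200:400]
cv2.imwrite('pics/c2.png',np.vstack([cv2.resize(s,(400,300)),cv2.resize(t,(400,300))]))
o=robot.get_obs();print(o['tool_pos'],o['wrist_force'],o['finger_force'])
E
```

```text
[([0.4831, 0.0571, 0.0992], 0.93), ([0.2731, 0.4816, 0.0013], 0.78), ([0.6071, -0.0919, 0.1107], 0.63)]
[([0.4766, -0.1799, 0.003], 0.94), ([0.271, 0.4794, 0.0056], 0.81)]
[0.60718094 0.05001102 0.30543435] [ 1.29561962 -0.18386781 10.23473006] 4.884892443660647
```

View pics/c2.png

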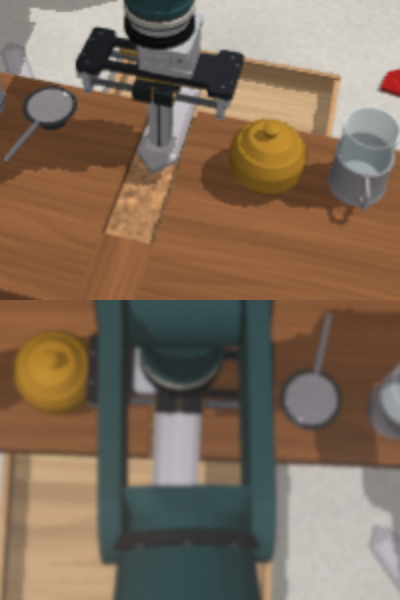

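The picture shows the tray's front overhanging by about 66 mm, with the finger on its rear part and the bowl and strainer undisturbed. I'll drag 7 mm more, release upwards and back off.

Request:
play_rows(
  translation=[
    [-0.09, 0, 0],
    [-0.085, 0, 0],
    [0, 0, 0],
    [0, 0, -0.04],
    [0, 0, -0.1],
    [0, 0, -0.3],
    [0, 0, -0.5],
    [0, 0, -0.3],
  ],
  twist=[
    [0, 0, 0],
    [0, 0, 0],
    [0, 0, 0],
    [0, 0, 0],
    [0, 0, 0],
    [0, 0, 0],
    [0, 0, 0],
    [0, 0, 0],
  ],
  gripper=[-1, -1, -1, -1, -1, -1, -1, -1],
)

```text
time: 11.15
tool_pos: [0.5988, 0.0505, 0.3522]
ee_rot: [3.142, -0.0, -0.058]
wrist_force: [-0.3, -0.7, 0.7]
width: 0.0006
finger_force: 0.0
```

Request:
play_rows(
  translation=[
    [-0.7, 0, 0],
    [-0.7, 0, 0],
    [-0.4, 0, 0],
    [0, 0, 0],
    [0, 0, 0],
    [0, 0, 0],
    [0, 0, 0],
    [0, 0, 0],
  ],
  twist=[
    [0, 0, 0],
    [0, 0, 0],
    [0, 0, 0],
    [0, 0, 0],
    [0, 0, 0],
    [0, 0, 0],
    [0, 0, 0],
    [0, 0, 0],
  ],
  gripper=[1, 1, 1, 1, 1, 1, 1, 1],
)

```text
time: 11.95
tool_pos: [0.5275, 0.0546, 0.3507]
ee_rot: [3.141, 0.0, -0.058]
wrist_force: [0.3, 0.7, 0.3]
width: 0.0609
finger_force: 0.0
```

```bash
python3 - <<'E'
from h import *
save('scene','s3.png')
for n in ['tray_front','tray']:
  print([(np.round(d['centre'],4).tolist(),round(d['score'],2)) for d in robot.spot_point(n,'scene')][:4])
o=robot.get_obs();print(o['tool_pos'],o['ee_rot'],o['wrist_force'],o['width'])
s=cv2.imread('pics/s3.png')[150:290,190:370];cv2.imwrite('pics/c3.png',cv2.resize(s,(720,560)))
E
```

```text
[([0.4775, 0.0605, 0.1014], 0.86), ([0.2702, 0.4806, 0.0021], 0.79), ([0.4798, -0.1857, 0.0064], 0.65)]
[([0.5635, 0.0515, 0.0981], 0.61), ([0.3152, 0.4039, 0.0032], 0.55), ([0.4257, -0.2167, -0.0008], 0.52)]
[0.52718706 0.05464988 0.35084023] [ 3.14149157e+00  3.06923260e-04 -5.82754349e-02] [0.48529636 0.43713464 0.16380632] 0.07325979851251176
```

View pics/c3.png

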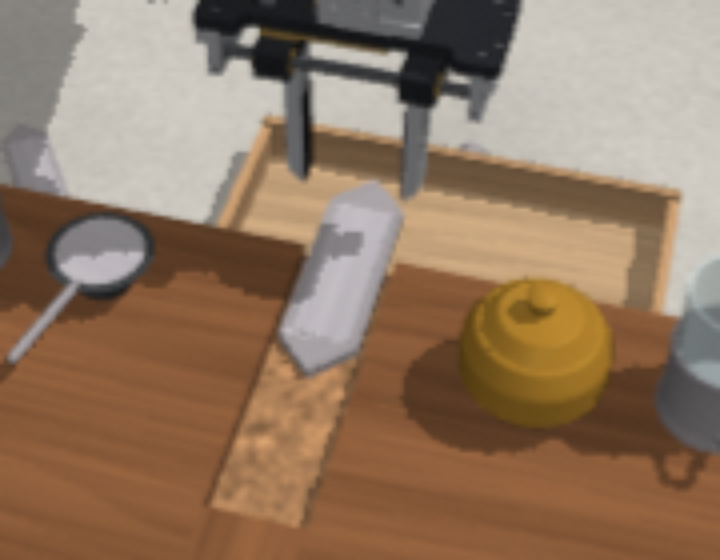

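The tray lies flat with roughly 73 mm of overhang, and the open fingers straddle it (crop: tips at 300,175 and 412,195). I'll descend so the tips end just above the underside level, then pinch.

Request:
play_rows(
  translation=[
    [0.08, 0, 0],
    [0, 0, 0],
    [0, 0, 0],
    [0, 0, 0.5],
    [0, 0, 0.5],
    [0, 0, 0.2],
    [0, 0, 0.1],
    [0, 0, 0],
  ],
  twist=[
    [0, 0, 0],
    [0, 0, 0],
    [0, 0, 0],
    [0, 0, 0],
    [0, 0, 0],
    [0, 0, 0],
    [0, 0, 0],
    [0, 0, 0],
  ],
  gripper=[1, 1, 1, 1, 1, 1, 1, 1],
)

```text
time: 12.9
tool_pos: [0.5301, 0.0545, 0.2989]
ee_rot: [3.141, 0.0, -0.058]
wrist_force: [0.2, -1.3, -0.1]
width: 0.0941
finger_force: 0.0
```

Request:
play_rows(
  translation=[
    [0, 0, 0],
    [0, 0, 0],
    [0, 0, 0],
    [0, 0, 0],
    [0, 0, 0],
    [0, 0, 0],
    [0, 0, 0],
  ],
  twist=[
    [0, 0, 0],
    [0, 0, 0],
    [0, 0, 0],
    [0, 0, 0],
    [0, 0, 0],
    [0, 0, 0],
    [0, 0, 0],
  ],
  gripper=[0.3, 0.3, 0.3, 0.3, 0.3, 0.3, 0.3],
)

```text
time: 13.6
tool_pos: [0.5301, 0.0545, 0.299]
ee_rot: [3.142, -0.0, -0.058]
wrist_force: [0.8, -0.6, -0.6]
width: 0.0612
finger_force: 0.0
```

Request:
play_rows(
  translation=[
    [0, 0, 0.015],
    [0, 0, 0],
    [0, 0, 0],
    [0, 0, 0],
    [0, 0, 0],
    [0, 0, 0],
    [0, 0, 0],
    [0, 0, 0],
  ],
  twist=[
    [0, 0, 0],
    [0, 0, 0],
    [0, 0, 0],
    [0, 0, 0],
    [0, 0, 0],
    [0, 0, 0],
    [0, 0, 0],
    [0, 0, 0],
  ],
  gripper=[0.25, 0.2, 0.15, 0.12, 0.09, 0.06, 0.03, 0],
)

```text
time: 14.4
tool_pos: [0.53, 0.0547, 0.2984]
ee_rot: [-3.141, 0.0, -0.058]
wrist_force: [-1.1, 1.4, -0.4]
width: 0.0497
finger_force: 30.0
```

Request:
play_rows(
  translation=[
    [0, 0, 0],
    [0, 0, 0],
    [0, 0, 0],
    [0, 0, 0],
  ],
  twist=[
    [0, 0, 0],
    [0, 0, 0],
    [0, 0, 0],
    [0, 0, 0],
  ],
  gripper=[-0.3, -1, -1, -1],
)

```text
time: 14.8
tool_pos: [0.5301, 0.0545, 0.2984]
ee_rot: [3.142, 0.0, -0.058]
wrist_force: [-0.0, 1.8, 0.5]
width: 0.0495
finger_force: 30.0
```

Gripped at 49.5 mm with 30 N. Lift slowly.

Request:
play_rows(
  translation=[
    [0, 0, -0.03],
    [0, 0, -0.05],
    [0, 0, -0.1],
    [0, 0, -0.15],
    [0, 0, -0.2],
    [0, 0, -0.2],
    [0, 0, -0.1],
    [0, 0, 0],
  ],
  twist=[
    [0, 0, 0],
    [0, 0, 0],
    [0, 0, 0],
    [0, 0, 0],
    [0, 0, 0],
    [0, 0, 0],
    [0, 0, 0],
    [0, 0, 0],
  ],
  gripper=[-1, -1, -1, -1, -1, -1, -1, -1],
)

```text
time: 15.6
tool_pos: [0.5304, 0.0545, 0.333]
ee_rot: [-3.142, -0.002, -0.058]
wrist_force: [0.1, -1.0, -3.3]
width: 0.0498
finger_force: 30.0
```

```bash
python3 - <<'E'
from h import *
save('scene','s4.png')
for n in ['tray_front','tray']:
  print([(np.round(d['centre'],4).tolist(),round(d['score'],2)) for d in robot.spot_point(n,'scene')][:4])
o=robot.get_obs();print(o['tool_pos'],o['wrist_force'],o['wrist_torque'],o['width'])
s=cv2.imread('pics/s4.png')[150:290,190:370];cv2.imwrite('pics/c4.png',cv2.resize(s,(720,560)))
E
```

```text
[([0.2718, 0.4768, 0.0026], 0.69), ([0.4795, 0.0601, 0.1389], 0.67), ([0.4778, -0.1839, 0.0056], 0.54)]
[([0.5628, 0.0517, 0.1326], 0.79), ([0.4266, -0.2156, -0.0028], 0.59), ([0.3155, 0.4059, 0.0042], 0.59)]
[0.52998991 0.0545272  0.33133716] [ 0.36613013 -0.1183815  -2.72503843] [ 0.05701912  0.10818604 -0.00736705] 0.049421759759151154
```

View pics/c4.png

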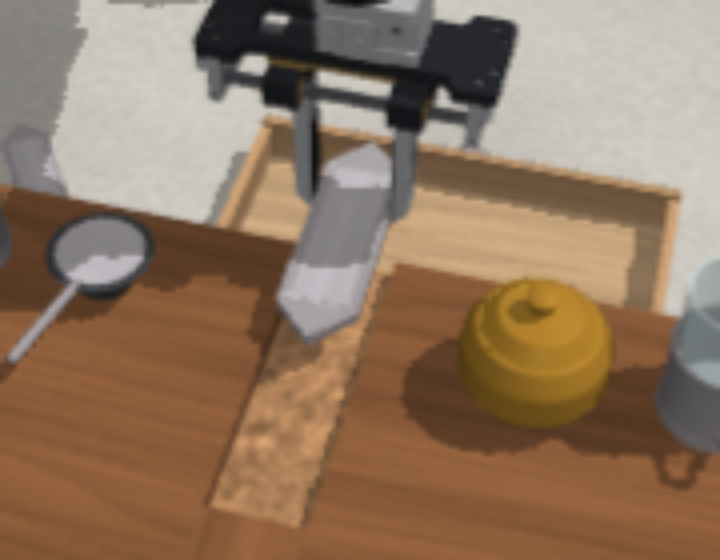

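Held level: 3 N load, centre still at the same height as the front. Next: back off over the pull-out, then turn 90° so the tray lies along y.

Request:
play_rows(
  translation=[
    [-0.3, -0.05, -0.2],
    [-0.5, -0.08, -0.2],
    [-0.5, -0.08, -0.1],
    [-0.5, -0.08, 0],
    [-0.3, -0.04, 0],
    [0, 0, 0],
  ],
  twist=[
    [0, 0, 0],
    [0, 0, 0],
    [0, 0, 0],
    [0, 0, 0],
    [0, 0, 0],
    [0, 0, 0],
  ],
  gripper=[-1, -1, -1, -1, -1, -1],
)

```text
time: 16.35
tool_pos: [0.4455, 0.073, 0.3519]
ee_rot: [-3.142, -0.0, -0.057]
wrist_force: [0.2, -0.3, -3.1]
width: 0.0497
finger_force: 30.0
```

Request:
play_rows(
  translation=[
    [0, 0, 0],
    [0, 0, 0],
    [0, 0, 0],
    [0, 0, 0],
    [0, 0, 0],
    [0, 0, 0],
    [0, 0, 0],
    [0, 0, 0],
  ],
  twist=[
    [0, 0, -0.5],
    [0, 0, -0.98],
    [0, 0, -0.98],
    [0, 0, -0.98],
    [0, 0, -0.98],
    [0, 0, -0.98],
    [0, 0, -0.98],
    [0, 0, -0.98],
  ],
  gripper=[-1, -1, -1, -1, -1, -1, -1, -1],
)

```text
time: 17.15
tool_pos: [0.4476, 0.0724, 0.3515]
ee_rot: [3.141, 0.0, 0.682]
wrist_force: [-0.1, -0.4, -2.7]
width: 0.0494
finger_force: 30.0
```

Request:
play_rows(
  translation=[
    [0, 0, 0],
    [0, 0, 0],
    [0, 0, 0],
    [0, 0, 0],
    [0, 0, 0],
    [0, 0, 0],
    [0, 0, 0],
    [0, 0, 0],
  ],
  twist=[
    [0, 0, -0.98],
    [0, 0, -0.98],
    [0, 0, -0.98],
    [0, 0, -0.98],
    [0, 0, -0.98],
    [0, 0, -0.98],
    [0, 0, -0.98],
    [0, 0, -0.98],
  ],
  gripper=[-1, -1, -1, -1, -1, -1, -1, -1],
)

```text
time: 17.95
tool_pos: [0.4476, 0.0724, 0.3516]
ee_rot: [3.141, 0.0, 1.465]
wrist_force: [0.2, -0.6, -3.8]
width: 0.0496
finger_force: 30.0
```

Request:
play_rows(
  translation=[
    [0, 0, 0],
    [0, 0, 0],
    [0, 0, 0],
  ],
  twist=[
    [0, 0, -0.5],
    [0, 0, 0],
    [0, 0, 0],
  ],
  gripper=[-1, -1, -1],
)

```text
time: 18.25
tool_pos: [0.4474, 0.0725, 0.3516]
ee_rot: [3.141, 0.0, 1.51]
wrist_force: [0.5, 0.8, -2.4]
width: 0.0496
finger_force: 30.0
```

```bash
python3 - <<'E'
from h import *
save('scene','s5.png')
for n in ['tray_front','tray']:
  print([(np.round(d['centre'],4).tolist(),round(d['score'],2)) for d in robot.spot_point(n,'scene')][:4])
o=robot.get_obs();print(o['tool_pos'],o['ee_rot'],o['wrist_force'],o['wrist_torque'],o['width'])
s=cv2.imread('pics/s5.png')[130:290,180:390];cv2.imwrite('pics/c5.png',cv2.resize(s,(787,600)))
for y in (0.25,.1,-.04): print(proj('scene',[[.545-.06*(.054-y),y,.11]]))
E
```

```text
[([0.4437, 0.0211, 0.1521], 0.88), ([0.2753, 0.478, 0.0053], 0.83)]
[([0.3167, 0.408, 0.0054], 0.87), ([0.4254, -0.2174, 0.0027], 0.47)]
[0.44716618 0.07252195 0.35156722] [3.14153049e+00 1.76257079e-04 1.51110616e+00] [-0.03993921  0.3428507  -3.4087348 ] [-0.12331321 -0.03084505  0.00390024] 0.049707916084093605
[[352.77296588 226.2754343 ]]
[[293.78828631 214.65181144]]
[[241.52333016 204.34655149]]
```

View pics/c5.png

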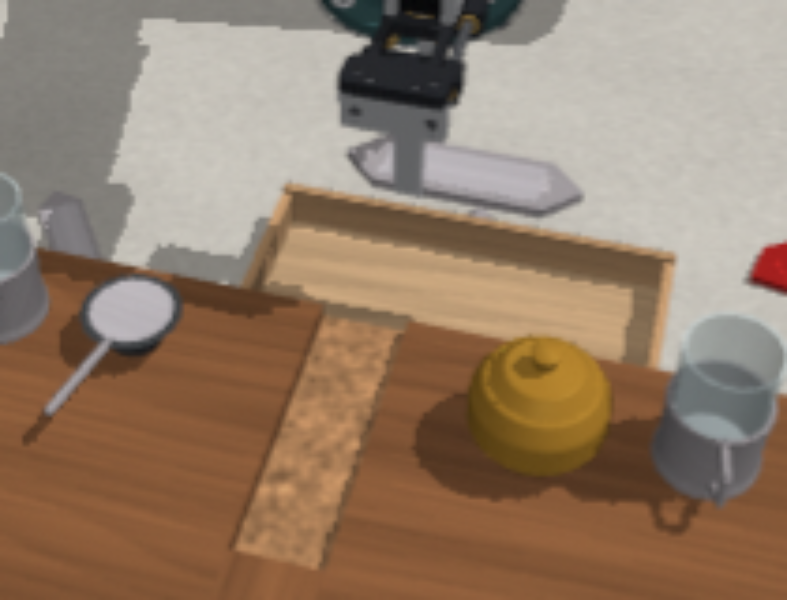

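The tray is held level over the pull-out (crop 465,180), clear of the walls. I'll lower it.

Request:
play_rows(
  translation=[
    [0, 0, 0.3],
    [0, 0, 0.6],
    [0, 0, 0.7],
    [0, 0, 0.7],
    [0, 0, 0.6],
    [0, 0, 0.35],
    [0, 0, 0.15],
    [0, 0, 0],
  ],
  twist=[
    [0, 0, 0],
    [0, 0, 0],
    [0, 0, 0],
    [0, 0, 0],
    [0, 0, 0],
    [0, 0, 0],
    [0, 0, 0],
    [0, 0, 0],
  ],
  gripper=[-1, -1, -1, -1, -1, -1, -1, -1],
)

```text
time: 19.2
tool_pos: [0.4465, 0.0726, 0.2143]
ee_rot: [-3.139, 0.0, 1.512]
wrist_force: [-0.8, -0.0, -3.6]
width: 0.0494
finger_force: 30.0
```

Request:
play_rows(
  translation=[
    [0, 0, 0.025],
    [0, 0, 0.02],
    [0, 0, 0.015],
    [0, 0, 0],
  ],
  twist=[
    [0, 0, 0],
    [0, 0, 0],
    [0, 0, 0],
    [0, 0, 0],
  ],
  gripper=[-1, -1, -1, -1],
)

```text
time: 19.6
tool_pos: [0.4472, 0.0726, 0.2138]
ee_rot: [3.141, -0.0, 1.512]
wrist_force: [-0.1, 0.2, -4.4]
width: 0.0494
finger_force: 30.0
```

Request:
play_rows(
  translation=[
    [0, 0, 0.025],
    [0, 0, 0.025],
    [0, 0, 0.025],
    [0, 0, 0.025],
    [0, 0, 0.0125],
    [0, 0, 0],
  ],
  twist=[
    [0, 0, 0],
    [0, 0, 0],
    [0, 0, 0],
    [0, 0, 0],
    [0, 0, 0],
    [0, 0, 0],
  ],
  gripper=[-1, -1, -1, -1, -1, -1],
)

```text
time: 20.2
tool_pos: [0.447, 0.0726, 0.2085]
ee_rot: [-3.141, 0.0, 1.512]
wrist_force: [0.3, 0.8, -3.5]
width: 0.0498
finger_force: 30.0
```

Request:
play_rows(
  translation=[
    [0, 0, 0.0125],
    [0, 0, 0.0125],
    [0, 0, 0],
  ],
  twist=[
    [0, 0, 0],
    [0, 0, 0],
    [0, 0, 0],
  ],
  gripper=[-1, -1, -1],
)

```text
time: 20.5
tool_pos: [0.447, 0.0726, 0.2077]
ee_rot: [3.141, 0.0, 1.512]
wrist_force: [-0.6, 0.3, -2.7]
width: 0.0494
finger_force: 30.0
```

Request:
play_rows(
  translation=[
    [0, 0, 0.0125],
    [0, 0, 0.0125],
    [0, 0, 0],
  ],
  twist=[
    [0, 0, 0],
    [0, 0, 0],
    [0, 0, 0],
  ],
  gripper=[-1, -1, -1],
)

```text
time: 20.8
tool_pos: [0.4471, 0.0726, 0.2068]
ee_rot: [3.141, 0.0, 1.512]
wrist_force: [-0.5, 0.2, -2.1]
width: 0.0498
finger_force: 30.0
```

Request:
play_rows(
  translation=[
    [0, 0, 0.0125],
    [0, 0, 0],
  ],
  twist=[
    [0, 0, 0],
    [0, 0, 0],
  ],
  gripper=[-1, -1],
)

```text
time: 21.0
tool_pos: [0.4471, 0.0726, 0.2064]
ee_rot: [3.141, 0.0, 1.512]
wrist_force: [-0.1, -0.5, -1.8]
width: 0.0496
finger_force: 30.0
```

Request:
play_rows(
  translation=[
    [0, 0, 0.0125],
    [0, 0, 0],
  ],
  twist=[
    [0, 0, 0],
    [0, 0, 0],
  ],
  gripper=[-1, -1],
)

```text
time: 21.2
tool_pos: [0.4471, 0.0726, 0.2064]
ee_rot: [3.141, 0.0, 1.512]
wrist_force: [-1.3, -1.4, 3.0]
width: 0.0494
finger_force: 30.0
```

The tray rests on the floor. Release partially, then rise.

Request:
play_rows(
  translation=[
    [0, 0, 0],
    [0, 0, 0],
    [0, 0, 0],
    [0, 0, 0],
    [0, 0, 0],
    [0, 0, 0],
  ],
  twist=[
    [0, 0, 0],
    [0, 0, 0],
    [0, 0, 0],
    [0, 0, 0],
    [0, 0, 0],
    [0, 0, 0],
  ],
  gripper=[0.1, 0.2, 0.3, 0.4, 0.45, 0.45],
)

```text
time: 21.8
tool_pos: [0.447, 0.0726, 0.2057]
ee_rot: [3.142, 0.0, 1.512]
wrist_force: [-0.2, -0.3, -0.2]
width: 0.0679
finger_force: 0.0
```

Request:
play_rows(
  translation=[
    [0, 0, -0.1],
    [0, 0, -0.4],
    [0, 0, -0.8],
    [0, 0, -0.9],
    [0, 0, -0.9],
    [0, 0, -0.9],
    [0, 0, -0.6],
    [0, 0, 0],
  ],
  twist=[
    [0, 0, 0],
    [0, 0, 0],
    [0, 0, 0],
    [0, 0, 0],
    [0, 0, 0],
    [0, 0, 0],
    [0, 0, 0],
    [0, 0, 0],
  ],
  gripper=[0.45, 0.45, 0.45, 0.45, 0.45, 0.45, 0.45, 0.45],
)

```text
time: 22.6
tool_pos: [0.4475, 0.0726, 0.3945]
ee_rot: [3.132, -0.001, 1.512]
wrist_force: [-0.3, 0.2, 0.3]
width: 0.0683
finger_force: 0.0
```

```bash
python3 - <<'E'
from h import *
save('scene','s6.png')
for n in ['tray_front','tray','glass_a','sugar_bowl','strainer']:
  print(n,[(np.round(d['centre'],4).tolist(),round(d['score'],2)) for d in robot.spot_point(n,'scene')][:4])
o=robot.get_obs();print(o['time'],o['tool_pos'],o['wrist_force'],o['width'])
s=cv2.imread('pics/s6.png')[130:290,180:390];cv2.imwrite('pics/c6.png',cv2.resize(s,(787,600)))
E
```

```text
tray_front [([0.4815, -0.1816, 0.0029], 0.74), ([0.2722, 0.4831, 0.0038], 0.74), ([0.4444, 0.0201, 0.0096], 0.72)]
tray [([0.3163, 0.4071, 0.0045], 0.66), ([0.4506, 0.1056, 0.0076], 0.65), ([0.4271, -0.217, -0.0009], 0.58)]
glass_a [([0.604, -0.1898, 0.1091], 0.74), ([0.6226, 0.2871, 0.1103], 0.56)]
sugar_bowl [([0.6357, 0.184, 0.1066], 0.57)]
strainer [([0.6084, -0.0894, 0.1114], 0.91)]
22.9 [0.44672197 0.0725551  0.38762678] [-0.41779646 -0.93582507  0.26836604] 0.06849011220517497
```

View pics/c6.png

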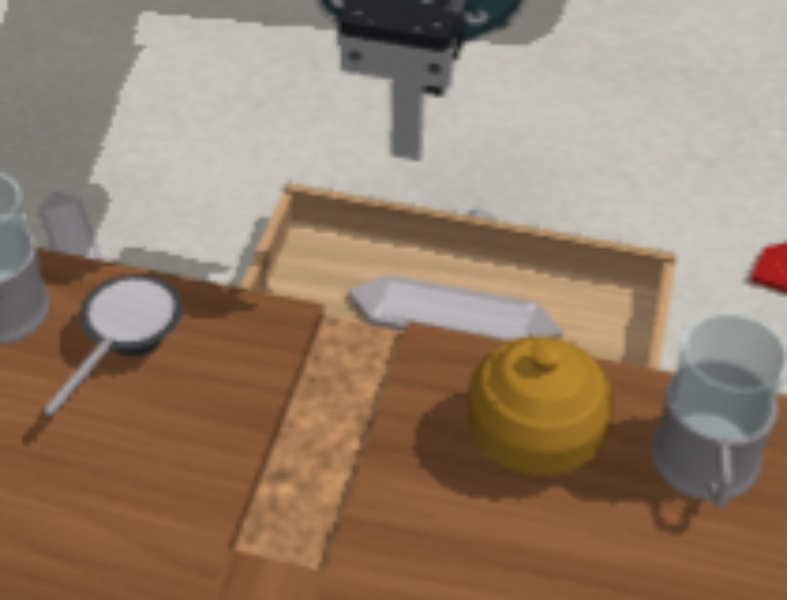

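The tray lies flat in the pull-out (crop 350–560, 310), the other items stand where they were, and the gripper is clear. I'll hand it in.

```bash
python3 -c "
from bench import robot
print(robot.close_job())"
```

```text
the job is handed in; nothing more can be done
None
```

The tray was slid out, pinched and laid flat in the pull-out; the final picture shows the glasses, sugar bowl and strainer unmoved, and the job was handed in at about 23 s of the 72 s allowed (no verdict was returned).

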